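# Tap down the proud jar lids, tallest jar first

## Task

The lids of the reagent jars have been left standing proud. Gently tap the blue lids of the three round jars fully home, one after another: the tallest jar first, then the middle one, then the lowest. Only press them - lift and shove nothing - and do not touch the square jar, whose lid stays up to air.

Things in the scene. Friction and masses are not known exactly. Their poses are not given: they have to be found in the camera images.
- jar_tall: The tallest of the three round jars: amber glass, 60 mm in diameter, 110 mm high to its rim without the lid, with a 44 mm wide neck; loose, 0.2 to 0.6 kg. Origin at the centre of its underside, z up.
- lid_tall_top (a point): Centre of the flat top of that jar's blue plastic push-in lid (disc 46 mm across, 6 mm thick, on a 6 mm high springy rubber collar over a white flanged plug that enters the neck; the collar gives about 1 mm for each 3 N pressed, at most 5.5 mm, and springs back). When fully home and no longer pressed this point is 124 mm above the jar's underside; standing proud it is up to 136 mm.
- lid_tall (a joint): How far that lid's plug has been pushed in, in m: 0 = flange 12 mm above the jar's rim, 0.012 = fully home, flange on the rim. It starts between 0 and 0.004. It slides straight down under about 3 to 4 N, stays where it is left, and when home only its collar gives further.
- jar_middle: The round jar of middle height: amber glass, 60 mm in diameter, 85 mm high to its rim without the lid, with a 44 mm wide neck; loose, 0.2 to 0.6 kg. Origin at the centre of its underside, z up.
- lid_middle_top (a point): Centre of the flat top of that jar's blue plastic push-in lid (disc 46 mm across, 6 mm thick, on a 6 mm high springy rubber collar over a white flanged plug that enters the neck; the collar gives about 1 mm for each 3 N pressed, at most 5.5 mm, and springs back). When fully home and no longer pressed this point is 99 mm above the jar's underside; standing proud it is up to 111 mm.
- lid_middle (a joint): How far that lid's plug has been pushed in, in m: 0 = flange 12 mm above the jar's rim, 0.012 = fully home, flange on the rim. It starts between 0 and 0.004. It slides straight down under about 3 to 4 N, stays where it is left, and when home only its collar gives further.
- jar_short: The lowest of the three round jars: amber glass, 60 mm in diameter, 60 mm high to its rim without the lid, with a 44 mm wide neck; loose, 0.2 to 0.6 kg. Origin at the centre of its underside, z up.
- lid_short_top (a point): Centre of the flat top of that jar's blue plastic push-in lid (disc 46 mm across, 6 mm thick, on a 6 mm high springy rubber collar over a white flanged plug that enters the neck; the collar gives about 1 mm for each 3 N pressed, at most 5.5 mm, and springs back). When fully home and no longer pressed this point is 74 mm above the jar's underside; standing proud it is up to 86 mm.
- lid_short (a joint): How far that lid's plug has been pushed in, in m: 0 = flange 12 mm above the jar's rim, 0.012 = fully home, flange on the rim. It starts between 0 and 0.004. It slides straight down under about 3 to 4 N, stays where it is left, and when home only its collar gives further.
- jar_square: The only square jar (to be left alone): amber glass, 60 mm square, 85 mm high to its rim without the lid, with a 44 mm wide neck; loose, 0.2 to 0.6 kg. Origin at the centre of its underside, z up.
- lid_square_top (a point): Centre of the flat top of that jar's blue plastic push-in lid (disc 46 mm across, 6 mm thick, on a 6 mm high springy rubber collar over a white flanged plug that enters the neck; the collar gives about 1 mm for each 3 N pressed, at most 5.5 mm, and springs back). When fully home and no longer pressed this point is 99 mm above the jar's underside; standing proud it is up to 111 mm.
- lid_square (a joint): How far that lid's plug has been pushed in, in m: 0 = flange 12 mm above the jar's rim, 0.012 = fully home, flange on the rim. It starts between 0 and 0.002 and stays proud.
- tube_rack: Yellow plastic rack, 75 x 190 mm, 60 mm high, with capped tubes up to 104 mm high. Bystander, loose. Origin at the centre of its underside.
- petri_dish: Shallow round covered dish with a white top, 90 mm across, 14 mm high. Bystander, loose. Origin at the centre of its underside.
- loose_cap: Blue screw cap lying on the bench, 34 mm across, 14 mm high. Bystander, loose. Origin at the centre of its underside.
- beaker: Glass beaker, 70 mm across, 90 mm high. Bystander, loose. Origin at the centre of its underside.
- wash_bottle: Yellow wash bottle, 64 mm across, with a bent spout up to 207 mm high reaching 75 mm towards its -x. Bystander, loose. Origin at the centre of its underside.
- pipette: White hand pipette lying along its x axis, about 290 mm long, 26 mm high. Bystander, loose. Origin at the middle of its length, on its underside.
- timer: White bench timer, 70 x 55 mm, 22 mm high. Bystander, loose. Origin at the centre of its underside.

How it is judged (in metres and radians):
On the way, in this order (a step that is already met when the one before it is completed fails the run):
1. the lid of the tallest round jar is pressed home (value of joint lid_tall above 0.0105 m and not (value of joint lid_middle above 0.0105 m) and not (value of joint lid_short above 0.0105 m)), for 0.1 s.
2. the lid of the middle round jar is pressed home (value of joint lid_middle above 0.0105 m and not (value of joint lid_short above 0.0105 m)), for 0.1 s.
3. the lid of the lowest round jar is pressed home (value of joint lid_short above 0.0105 m), for 0.1 s.
At the end, for the whole second after the job is handed in: The lids of the three round jars are home to within 1.5 mm (joint above 0.0105); the square jar's lid is still proud (joint below 0.004); all four jars stand upright (within 0.1 rad), at rest, within 25 mm of where they began (value of joint each of lid_tall, lid_middle, lid_short above 0.0105 m and value of joint lid_square below 0.004 m and distance of each of jar_tall, jar_middle, jar_short, jar_square from where it was at the start of the episode below 0.025 m and angle between each of jar_tall, jar_middle, jar_short, jar_square's own z axis and vertical below 0.1 rad and linear speed of each of jar_tall, jar_middle, jar_short, jar_square below 0.02 m/s); the robot touches nothing.
It fails at once if a round jar's lid is pressed harder than 25 N (contact force between any of the fingers, the arm and lid_tall above 25 N or contact force between any of the fingers, the arm and lid_middle above 25 N or contact force between any of the fingers, the arm and lid_short above 25 N).
It fails at once if the square jar or its lid is touched (more than 1 N) (contact force between any of the fingers, the arm and jar_square above 1 N).
It fails at once if a jar is lifted (more than 8 mm) (height (world z) of any of jar_tall, jar_middle, jar_short, jar_square above 0.008 m).
It fails at once if a jar is shoved more than 25 mm or tipped more than 0.25 rad (distance of any of jar_tall, jar_middle, jar_short, jar_square from where it was at the start of the episode above 0.025 m or angle between any of jar_tall, jar_middle, jar_short, jar_square's own z axis and vertical above 0.25 rad).
It fails at once if a bystander is moved more than 20 mm (distance of any of tube_rack, petri_dish, loose_cap, beaker, wash_bottle, pipette, timer from where it was at the start of the episode above 0.02 m).
It also fails if it takes over 54 s, if anything falls off the work surface, if the arm or the gripper's body presses on something with over 40 N, if the wrist force passes 120 N, or if a joint passes its speed limit or range.

## Robot

A 6-joint arm with a two-finger parallel gripper is mounted at the origin on the work surface. World frame = base frame: x ahead of the robot, y to its left, z up, the work surface at z = 0. Lengths are in m, angles in degrees, forces in N, time in s.
With the tool pointing down it reaches from about 0.375 to 0.9 m from the base axis. Payload 3.1 kg.
Tool frame: the origin (TCP) lies at the very end of the fingers, on their centre line; the grasp point (between the pads) lies 19 mm behind it (bot.tcp_to_grasp is the distance from the TCP to the grasp point, in m); z points along the fingers, y is the line along which they close (so a half turn about z gives the same grasp; the last joint's range is limited). The gripper opens to 87 mm and grips with 3 to 60 N. Pads are 19 mm wide; open, the fingers measure 117 mm over their backs; the gripper's body (75 mm by 190 mm) begins 51 mm behind the grasp point.
Start: joints at [-83.394, 30.224, 82.088, -0, 67.689, -10.227], TCP at [0.181, -0.598, 0.223] pointing down, gripper open.
Joint ranges: [-176.69, 176.69], [-43.24, 126.21], [12.49, 139.97], [-82, 262], [0, 151.66], [-163.58, 163.58]. Speed limits (degrees/s): [159.86, 159.86, 180, 180, 180, 180].

## Interface

Orientations are given as a 3x3 rotation matrix whose columns are the frame's x, y, z axes.
In Python, from rig import telemetry, capture, camera_info, job, bot gives the robot as it stands. The module is installed in compiled form; this text tells all that it offers.
- The arm moves only by the tool carry_out, never from a script. Its argument "deltas" is a list that holds one entry, the list of rows, each a list of 7 numbers: the shift along the tool's x, y, z scaled (see below), then the turn, a rotation vector about the tool's x, y, z scaled (see below), then the closure, from -1 (fully open) to 1 (shut). In form: [[[dx, dy, dz, ax, ay, az, claw], ...]]. A call has exactly 10 rows; each row is the pose to reach, as a shift and turn from the pose commanded when the call began, along the tool's axes at that moment, turning the shorter way round; what a row does not reach only later rows make up. The controller multiplies each number of a shift by 15 cm and each number of a turn by 360 degrees. A row lasts 1/12 s, in which the tool goes at most 41.7 mm and 7.16 degrees, less where a joint would pass 70% of its speed; a pose out of reach is approached as far as the arm can. A call with a number of a shift or a turn outside -1 to 1 is refused whole. A call with a gripper value outside its range is refused whole. The fingers move at their own pace and stop on an object; the grip force is fixed at half the most. Time passes only in rows, so rows that repeat a pose let the fingers close, or fill a call up. It gives the time, the measured TCP pose, the force, the opening and the grip force at its end, in the units of the state.
- telemetry.read_state(): the state, without advancing time (a new reading comes with each control period).
- capture(name): name is "scene" or "side" or "wrist"; returns the picture (400x640x3 uint8, red, green, blue); there is no depth.
- camera_info(name): a dict with "mtx" (3x3 intrinsics, pixels), "cam_to_world" (4x4, takes a point from camera to world coordinates); the wrist camera has in their place "T_tool_cam" (4x4, takes a point from camera to tool coordinates, whose origin is the TCP and whose axes are the flange's). Camera axes: x right, y down, z forward; pixel columns grow to the right and rows downward; lengths in m; the calibration is good to about 2 mm. A picture is of the moment at which its call begins: read the wrist's pose just before it. camera_info takes no time and is no camera call.
- job.hand_in(): hands the job in; it is judged then, once.
The state is a dict: "time_s": time; "joint_positions": joint angles; "qvel": joint speeds; "tau": joint torques, N m; "position": TCP position; "tcp_rot": TCP orientation; "force": force on the tool from outside, world axes, zero at the start; "moment": the same for the moment, N m; "opening": opening from 0.0 (shut) to 1.0 (fully open); "grasp_force": force on a finger pad.
Only numpy, scipy, OpenCV 4.12 (cv2) and the standard library are available. Lean on these libraries where they do the work, as an engineer would, in place of code of your own. Each camera call takes 0.05 s, during which the arm holds its last target. There are 200 camera calls.

## Working session

There is one attempt and no reset: what is moved stays moved. The work goes in short steps, Python scripts to look and compute and a tool call to move; the robot and the scene stay as the last step left them, time stands still between calls to the robot, and variables do not carry over. Pictures are saved under pics/ and viewed, at most 10 in all, crops included, and the job is handed in when it is done.

Besides the shell and the picture viewer there is one more tool, called after ">>>" as name([rows], argument=value, ...), one row to a line, values as JSON. carry_out: Moves the arm, as the interface text tells. Its arguments: {"type":"object","properties":{"deltas":{"type":"array","items":{"type":"array","items":{"type":"array","items":{"type":"number"}}}}},"required":["deltas"]}

```bash
mkdir -p pics
python3 - <<'E'
from rig import telemetry,capture,camera_info
import cv2,numpy as np
for n in("scene","side"):
    im=capture(n);cv2.imwrite(f"pics/{n}0.png",im[:,:,::-1])
    c=camera_info(n);print(n,np.round(c["mtx"],1).tolist(),np.round(c["cam_to_world"],3).tolist())
print(np.round(camera_info("wrist")["T_tool_cam"],3).tolist())
s=telemetry.read_state();print(s["time_s"],s["position"],np.round(s["tcp_rot"],3).tolist(),s["force"],s["opening"])
E
```

```text
scene [[392.1, 0.0, 318.1], [0.0, 392.1, 202.3], [0.0, 0.0, 1.0]] [[0.815, 0.495, -0.3, 0.93], [0.579, -0.686, 0.441, -0.52], [0.013, -0.533, -0.846, 1.12], [0.0, 0.0, 0.0, 1.0]]
side [[383.1, 0.0, 324.5], [0.0, 383.1, 198.6], [0.0, 0.0, 1.0]] [[0.994, -0.074, 0.075, 0.514], [-0.104, -0.588, 0.802, -0.801], [-0.016, -0.806, -0.592, 0.66], [0.0, 0.0, 0.0, 1.0]]
[[-0.0, -0.954, -0.301, 0.082], [1.0, -0.0, 0.0, -0.0], [-0.0, -0.301, 0.954, -0.162], [0.0, 0.0, 0.0, 1.0]]
0.1 [ 0.18094166 -0.59755201  0.22165859] [[0.957, 0.29, -0.0], [0.29, -0.957, 0.002], [0.0, -0.002, -1.0]] [-0.14302419  0.23696434 -0.29119925] 0.9981063012551734
```

View pics/scene0.png

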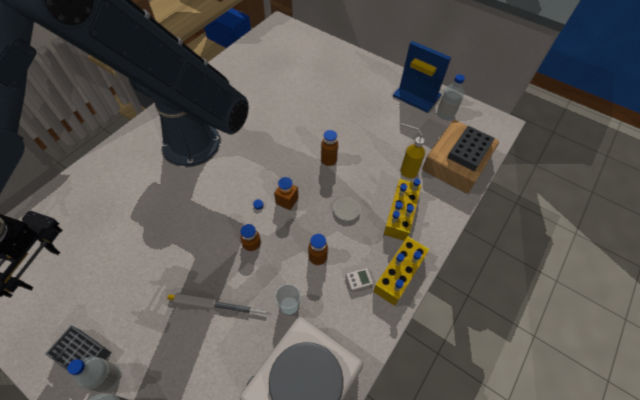

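View pics/side0.png

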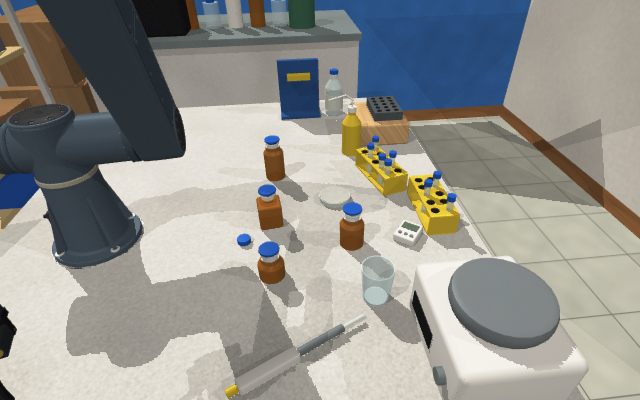

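The scene view shows four blue jar lids at about (330,136), (285,184), (249,231) and (318,242). In the side view they are at (272,141), (267,191), (269,249) and (352,211). The square jar is the one at (285,184) / (267,191), and the loose cap is at (258,204).

```bash
cat > h.py <<'E'
import cv2,numpy as np
from rig import camera_info
def blobs(im):
    h=cv2.cvtColor(im,cv2.COLOR_RGB2HSV)
    m=cv2.inRange(h,(105,130,60),(125,255,255))
    n,l,s,c=cv2.connectedComponentsWithStats(m)
    return [(c[i],s[i]) for i in range(1,n) if 20<s[i,4]<2500]
def ray(info,T,p):
    d=np.linalg.solve(info["mtx"],[p[0],p[1],1]);return T[:3,3],T[:3,:3]@d/np.linalg.norm(d)
def meet(r1,r2):
    A=np.c_[r1[1],-r2[1]];t=np.linalg.lstsq(A,r2[0]-r1[0],rcond=None)[0]
    a=r1[0]+t[0]*r1[1];b=r2[0]+t[1]*r2[1];return (a+b)/2,np.linalg.norm(a-b)
E
python3 - <<'E'
from h import *
S=cv2.imread("pics/scene0.png")[:,:,::-1];D=cv2.imread("pics/side0.png")[:,:,::-1]
pairs={"A":((330,136),(272,141)),"sq":((285,184),(267,191)),"C":((249,231),(269,249)),"D":((318,242),(352,211)),"cap":((258,204),(244,240))}
bs,bd=blobs(S.copy()),blobs(D.copy());near=lambda b,p:min(b,key=lambda q:np.hypot(*(q[0]-p)))
cs,cd=camera_info("scene"),camera_info("side")
for k,(p,q) in pairs.items():
    a,b=near(bs,p),near(bd,q)
    x,e=meet(ray(cs,cs["cam_to_world"],a[0]),ray(cd,cd["cam_to_world"],b[0]))
    print(k,a[0].round(1),a[1],b[0].round(1),b[1],x.round(4),"gap",e.round(4))
def pl(p,z):
    o,d=ray(cs,cs["cam_to_world"],p);return (o+d*(z-o[2])/d[2]).round(3)
for n,p,z in(("tip pip",(268,316),.02),("pip end",(168,296),.02),("beaker",(288,291),.09),("dish",(346,209),.014),("wash top",(420,141),.2),("rack",(404,205),.08),("timer",(360,279),.02)):print(n,pl(p,z))
E
```

```text
A [329.8 135. ] [324 130  13  11  98] [271.4 139.4] [264 136  15   8  98] [0.4544 0.2398 0.1257] gap 0.0002
sq [284.8 182.8] [279 177  13  12 123] [266.5 189.9] [258 185  18  11 159] [0.4417 0.0085 0.1029] gap 0.0004
C [247.6 230.5] [241 224  14  13 144] [268.4 249. ] [259 242  20  15 249] [ 0.4463 -0.1812  0.0768] gap 0.0003
D [317.9 240.5] [311 234  15  14 163] [352.  208.4] [343 202  19  14 197] [ 0.6445 -0.0967  0.1046] gap 0.0009
cap [257.9 204. ] [254 200   9   9  67] [243.5 239.5] [237 234  14  12 130] [ 0.3745 -0.0612  0.0036] gap 0.0003
tip pip [ 0.644 -0.335  0.02 ]
pip end [ 0.375 -0.457  0.02 ]
beaker [ 0.663 -0.263  0.09 ]
dish [0.628 0.089 0.014]
wash top [0.73  0.327 0.2  ]
rack [0.785 0.172 0.08 ]
timer [ 0.796 -0.092  0.02 ]
```

Lid heights match the tall (A), middle (D) and short (C) jars; each centroid reads about 5 mm low. I'll close the fingers and travel above everything to the tall jar.

>>> carry_out([
  [[0.1, -0.1, -0.02, 0, 0, 0, 1], [0.2, -0.2, -0.04, 0, 0, 0, 1], [0.3, -0.3, -0.06, 0, 0, 0, 1], [0.4, -0.4, -0.08, 0, 0, 0, 1], [0.5, -0.5, -0.1, 0, 0, 0, 1], [0.6, -0.6, -0.12, 0, 0, 0, 1], [0.7, -0.7, -0.14, 0, 0, 0, 1], [0.8, -0.8, -0.16, 0, 0, 0, 1], [0.9, -0.9, -0.18, 0, 0, 0, 1], [1, -1, -0.2, 0, 0, 0, 1]],
])

```text
time_s: 0.93
position: [0.2814, -0.4099, 0.2523]
tcp_rot: [[0.957, 0.289, -0.0], [0.289, -0.957, 0.001], [-0.0, -0.001, -1.0]]
force: [-0.6, -0.1, 0.4]
opening: 0.329
grasp_force: 0.0
```

>>> carry_out([
  [[0.1, -0.1, 0, 0, 0, 0, 1], [0.2, -0.2, 0, 0, 0, 0, 1], [0.3, -0.3, 0, 0, 0, 0, 1], [0.4, -0.4, 0, 0, 0, 0, 1], [0.5, -0.5, 0, 0, 0, 0, 1], [0.6, -0.6, 0, 0, 0, 0, 1], [0.7, -0.7, 0, 0, 0, 0, 1], [0.8, -0.8, 0, 0, 0, 0, 1], [0.9, -0.9, 0, 0, 0, 0, 1], [1, -1, 0, 0, 0, 0, 1]],
])

```text
time_s: 1.77
position: [0.3814, -0.223, 0.2523]
tcp_rot: [[0.957, 0.289, -0.001], [0.289, -0.957, 0.001], [-0.0, -0.001, -1.0]]
force: [-0.0, -0.5, -0.1]
opening: 0.007
grasp_force: 0.0
```

>>> carry_out([
  [[0.1, -0.1, 0, 0, 0, 0, 1], [0.2, -0.2, 0, 0, 0, 0, 1], [0.3, -0.3, 0, 0, 0, 0, 1], [0.4, -0.4, 0, 0, 0, 0, 1], [0.5, -0.5, 0, 0, 0, 0, 1], [0.6, -0.6, 0, 0, 0, 0, 1], [0.7, -0.7, 0, 0, 0, 0, 1], [0.8, -0.8, 0, 0, 0, 0, 1], [0.9, -0.9, 0, 0, 0, 0, 1], [1, -1, 0, 0, 0, 0, 1]],
])

```text
time_s: 2.6
position: [0.4814, -0.036, 0.2522]
tcp_rot: [[0.957, 0.29, -0.001], [0.29, -0.957, 0.0], [-0.001, -0.0, -1.0]]
force: [1.2, -0.3, -0.8]
opening: 0.001
grasp_force: 0.0
```

>>> carry_out([
  [[0.02, -0.1, 0, 0, 0, 0, 1], [0.04, -0.2, 0, 0, 0, 0, 1], [0.06, -0.3, 0, 0, 0, 0, 1], [0.08, -0.4, 0, 0, 0, 0, 1], [0.1, -0.5, 0, 0, 0, 0, 1], [0.12, -0.6, 0, 0, 0, 0, 1], [0.14, -0.7, 0, 0, 0, 0, 1], [0.16, -0.8, 0, 0, 0, 0, 1], [0.18, -0.9, 0, 0, 0, 0, 1], [0.2, -1, 0, 0, 0, 0, 1]],
])

```text
time_s: 3.43
position: [0.4662, 0.1159, 0.2522]
tcp_rot: [[0.957, 0.29, -0.001], [0.29, -0.957, -0.0], [-0.001, -0.0, -1.0]]
force: [0.6, 0.3, 0.4]
opening: 0.006
grasp_force: 0.0
```

```bash
cat >> h.py <<'E'
def wrist(name,guess,z):
    from rig import telemetry,capture
    s=telemetry.read_state();im=capture("wrist");cv2.imwrite(f"pics/{name}.png",im[:,:,::-1])
    W=np.eye(4);W[:3,:3]=s["tcp_rot"];W[:3,3]=s["position"]
    c=camera_info("wrist");T=W@c["T_tool_cam"]
    for p,st in blobs(im):
        # centre of the blob's box is little biased seen from nearly above
        o,d=ray(c,T,p);x=o+d*(z-o[2])/d[2]
        if np.hypot(*(x-guess)[:2])<.08:
            print(name,p.round(1),st,"->",x.round(4));R=s["tcp_rot"]
            print("  size mm",st[2:4]*np.linalg.norm(x-o)/c["mtx"][0,0]*1e3,"delta tool/0.15",(R.T@(x-s["position"])/.15).round(3))
E
python3 - <<'E'
from h import *
wrist("w0",np.array([.4544,.2398,.134]),.131)
E
```

```text
w0 [177.7 165.1] [ 152  140   53   51 2089] -> [0.4564 0.2375 0.131 ]
  size mm [49.7913598  47.91244057] delta tool/0.15 [ 0.173 -0.795  0.808]
```

View pics/w0.png

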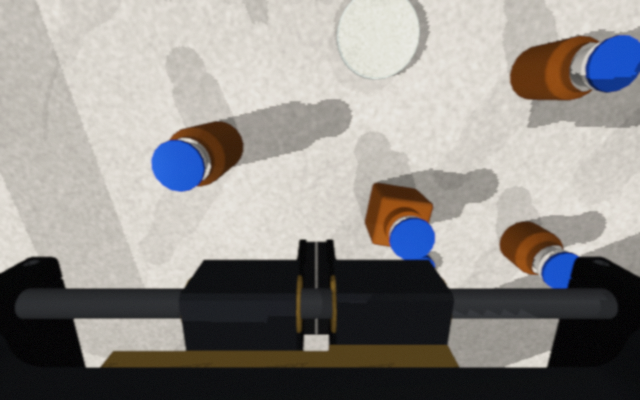

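The wrist view shows the tall jar's lid at (178,165), the square jar at (412,238) and the short jar at lower right. The wrist and stereo estimates agree within 3 mm. Next I'll move above the tall lid and lower to z≈0.145.

>>> carry_out([
  [[0.02, -0.1, 0, 0, 0, 0, 1], [0.04, -0.2, 0, 0, 0, 0, 1], [0.06, -0.3, 0, 0, 0, 0, 1], [0.08, -0.4, 0, 0, 0, 0, 1], [0.1, -0.5, 0, 0, 0, 0, 1], [0.12, -0.6, 0, 0, 0, 0, 1], [0.14, -0.7, 0, 0, 0, 0, 1], [0.16, -0.76, 0, 0, 0, 0, 1], [0.17, -0.8, 0, 0, 0, 0, 1], [0.17, -0.8, 0, 0, 0, 0, 1]],
])

```text
time_s: 4.32
position: [0.4563, 0.238, 0.2524]
tcp_rot: [[0.957, 0.291, -0.0], [0.291, -0.957, -0.0], [-0.0, -0.0, -1.0]]
force: [-0.7, 1.7, -0.6]
opening: 0.005
grasp_force: 0.0
```

>>> carry_out([
  [[0, 0, 0.08, 0, 0, 0, 1], [0, 0, 0.16, 0, 0, 0, 1], [0, 0, 0.24, 0, 0, 0, 1], [0, 0, 0.32, 0, 0, 0, 1], [0, 0, 0.4, 0, 0, 0, 1], [0, 0, 0.48, 0, 0, 0, 1], [0, 0, 0.56, 0, 0, 0, 1], [0, 0, 0.64, 0, 0, 0, 1], [0, 0, 0.7, 0, 0, 0, 1], [0, 0, 0.7, 0, 0, 0, 1]],
])

```text
time_s: 5.15
position: [0.4553, 0.2363, 0.1459]
tcp_rot: [[0.957, 0.289, -0.004], [0.289, -0.957, -0.001], [-0.004, 0.0, -1.0]]
force: [-0.3, 0.5, -0.2]
opening: 0.006
grasp_force: 0.0
```

>>> carry_out([
  [[0, 0, 0.02, 0, 0, 0, 1], [0, 0, 0.04, 0, 0, 0, 1], [0, 0, 0.06, 0, 0, 0, 1], [0, 0, 0.08, 0, 0, 0, 1], [0, 0, 0.09, 0, 0, 0, 1], [0, 0, 0.1, 0, 0, 0, 1], [0, 0, 0.11, 0, 0, 0, 1], [0, 0, 0.12, 0, 0, 0, 1], [0, 0, 0.13, 0, 0, 0, 1], [0, 0, 0.14, 0, 0, 0, 1]],
])

```text
time_s: 5.98
position: [0.4564, 0.2374, 0.1267]
tcp_rot: [[0.957, 0.29, 0.0], [0.29, -0.957, 0.0], [0.0, 0.0, -1.0]]
force: [-0.6, -0.0, 3.2]
opening: 0.009
grasp_force: 1.6
```

>>> carry_out([
  [[0, 0, 0.005, 0, 0, 0, 1], [0, 0, 0.01, 0, 0, 0, 1], [0, 0, 0.015, 0, 0, 0, 1], [0, 0, 0.02, 0, 0, 0, 1], [0, 0, 0.025, 0, 0, 0, 1], [0, 0, 0.03, 0, 0, 0, 1], [0, 0, 0.033, 0, 0, 0, 1], [0, 0, 0.033, 0, 0, 0, 1], [0, 0, 0.033, 0, 0, 0, 1], [0, 0, 0.033, 0, 0, 0, 1]],
])

```text
time_s: 6.82
position: [0.4564, 0.2374, 0.1221]
tcp_rot: [[0.957, 0.29, 0.0], [0.29, -0.957, 0.0], [0.0, -0.0, -1.0]]
force: [-0.7, -0.4, 7.1]
opening: 0.01
grasp_force: 3.4
```

>>> carry_out([
  [[0, 0, 0.003, 0, 0, 0, 1], [0, 0, 0.006, 0, 0, 0, 1], [0, 0, 0.009, 0, 0, 0, 1], [0, 0, 0.01, 0, 0, 0, 1], [0, 0, 0.01, 0, 0, 0, 1], [0, 0, 0.01, 0, 0, 0, 1], [0, 0, 0.01, 0, 0, 0, 1], [0, 0, 0.01, 0, 0, 0, 1], [0, 0, 0.01, 0, 0, 0, 1], [0, 0, 0.01, 0, 0, 0, 1]],
])

```text
time_s: 7.65
position: [0.4565, 0.2374, 0.121]
tcp_rot: [[0.957, 0.29, 0.001], [0.29, -0.957, 0.0], [0.001, 0.0, -1.0]]
force: [-2.1, -0.3, 9.5]
opening: 0.002
grasp_force: 5.0
```

Force is rising at collar stiffness, so the lid is home. I'll lift and head to the middle jar.

>>> carry_out([
  [[0, 0, -0.02, 0, 0, 0, 1], [0, 0, -0.06, 0, 0, 0, 1], [0, 0, -0.15, 0, 0, 0, 1], [0, 0, -0.25, 0, 0, 0, 1], [0, 0, -0.35, 0, 0, 0, 1], [0, 0, -0.45, 0, 0, 0, 1], [0, 0, -0.55, 0, 0, 0, 1], [0, 0, -0.65, 0, 0, 0, 1], [0, 0, -0.75, 0, 0, 0, 1], [0, 0, -0.85, 0, 0, 0, 1]],
])

```text
time_s: 8.48
position: [0.4561, 0.2372, 0.2481]
tcp_rot: [[0.957, 0.29, -0.001], [0.29, -0.957, -0.0], [-0.001, 0.0, -1.0]]
force: [-0.3, -0.2, -0.4]
opening: 0.007
grasp_force: 0.0
```

>>> carry_out([
  [[0.02, 0.1, 0, 0, 0, 0, 1], [0.04, 0.2, 0, 0, 0, 0, 1], [0.06, 0.3, 0, 0, 0, 0, 1], [0.08, 0.4, 0, 0, 0, 0, 1], [0.1, 0.5, 0, 0, 0, 0, 1], [0.12, 0.6, 0, 0, 0, 0, 1], [0.14, 0.7, 0, 0, 0, 0, 1], [0.16, 0.8, 0, 0, 0, 0, 1], [0.18, 0.9, 0, 0, 0, 0, 1], [0.2, 1, 0, 0, 0, 0, 1]],
])

```text
time_s: 9.32
position: [0.5286, 0.1017, 0.2472]
tcp_rot: [[0.957, 0.29, -0.001], [0.29, -0.957, -0.0], [-0.001, -0.0, -1.0]]
force: [-0.0, -0.1, 0.9]
opening: 0.004
grasp_force: 0.0
```

>>> carry_out([
  [[0.02, 0.1, 0, 0, 0, 0, 1], [0.04, 0.2, 0, 0, 0, 0, 1], [0.06, 0.3, 0, 0, 0, 0, 1], [0.08, 0.4, 0, 0, 0, 0, 1], [0.1, 0.5, 0, 0, 0, 0, 1], [0.12, 0.6, 0, 0, 0, 0, 1], [0.14, 0.7, 0, 0, 0, 0, 1], [0.16, 0.8, 0, 0, 0, 0, 1], [0.18, 0.9, 0, 0, 0, 0, 1], [0.2, 1, 0, 0, 0, 0, 1]],
])

```text
time_s: 10.15
position: [0.6013, -0.0338, 0.2476]
tcp_rot: [[0.957, 0.289, -0.0], [0.289, -0.957, 0.0], [-0.0, -0.0, -1.0]]
force: [0.2, 0.6, -0.1]
opening: 0.008
grasp_force: 0.0
```

Run:
```python
from h import *
from rig import telemetry
print(telemetry.read_state()["position"])
wrist("w1",np.array([.6445,-.0967,.108]),.106)
```

```text
[ 0.60134378 -0.03382914  0.24757775]
w1 [395.1 163.6] [ 371  140   49   48 1862] -> [ 0.6448 -0.0971  0.106 ]
  size mm [46.82805082 45.87237631] delta tool/0.15 [0.155 0.488 0.944]
```

>>> carry_out([
  [[0.03, 0.1, 0, 0, 0, 0, 1], [0.06, 0.2, 0, 0, 0, 0, 1], [0.09, 0.3, 0, 0, 0, 0, 1], [0.12, 0.4, 0, 0, 0, 0, 1], [0.15, 0.46, 0, 0, 0, 0, 1], [0.155, 0.49, 0, 0, 0, 0, 1], [0.155, 0.49, 0.05, 0, 0, 0, 1], [0.155, 0.49, 0.1, 0, 0, 0, 1], [0.155, 0.49, 0.16, 0, 0, 0, 1], [0.155, 0.49, 0.22, 0, 0, 0, 1]],
])

```text
time_s: 11.03
position: [0.6433, -0.0951, 0.2133]
tcp_rot: [[0.957, 0.29, -0.002], [0.29, -0.957, 0.001], [-0.001, -0.001, -1.0]]
force: [0.3, -0.2, -0.3]
opening: 0.006
grasp_force: 0.0
```

>>> carry_out([
  [[0, 0, 0.08, 0, 0, 0, 1], [0, 0, 0.16, 0, 0, 0, 1], [0, 0, 0.24, 0, 0, 0, 1], [0, 0, 0.32, 0, 0, 0, 1], [0, 0, 0.4, 0, 0, 0, 1], [0, 0, 0.48, 0, 0, 0, 1], [0, 0, 0.54, 0, 0, 0, 1], [0, 0, 0.6, 0, 0, 0, 1], [0, 0, 0.63, 0, 0, 0, 1], [0, 0, 0.63, 0, 0, 0, 1]],
])

```text
time_s: 11.87
position: [0.6435, -0.0959, 0.1187]
tcp_rot: [[0.957, 0.29, -0.002], [0.29, -0.957, 0.001], [-0.002, -0.001, -1.0]]
force: [0.0, 0.7, 0.8]
opening: 0.009
grasp_force: 0.0
```

>>> carry_out([
  [[0, 0, 0.02, 0, 0, 0, 1], [0, 0, 0.04, 0, 0, 0, 1], [0, 0, 0.06, 0, 0, 0, 1], [0, 0, 0.07, 0, 0, 0, 1], [0, 0, 0.08, 0, 0, 0, 1], [0, 0, 0.09, 0, 0, 0, 1], [0, 0, 0.1, 0, 0, 0, 1], [0, 0, 0.11, 0, 0, 0, 1], [0, 0, 0.12, 0, 0, 0, 1], [0, 0, 0.13, 0, 0, 0, 1]],
])

```text
time_s: 12.7
position: [0.6444, -0.0961, 0.1007]
tcp_rot: [[0.957, 0.29, 0.001], [0.29, -0.957, -0.0], [0.001, 0.0, -1.0]]
force: [-0.2, 0.2, 2.8]
opening: 0.008
grasp_force: 1.6
```

>>> carry_out([
  [[0, 0, 0.003, 0, 0, 0, 1], [0, 0, 0.006, 0, 0, 0, 1], [0, 0, 0.009, 0, 0, 0, 1], [0, 0, 0.012, 0, 0, 0, 1], [0, 0, 0.015, 0, 0, 0, 1], [0, 0, 0.018, 0, 0, 0, 1], [0, 0, 0.018, 0, 0, 0, 1], [0, 0, 0.018, 0, 0, 0, 1], [0, 0, 0.018, 0, 0, 0, 1], [0, 0, 0.018, 0, 0, 0, 1]],
])

```text
time_s: 13.53
position: [0.6444, -0.0961, 0.0981]
tcp_rot: [[0.957, 0.29, 0.001], [0.29, -0.957, -0.0], [0.001, 0.0, -1.0]]
force: [0.8, -0.3, 3.7]
opening: 0.005
grasp_force: 2.0
```

>>> carry_out([
  [[0, 0, 0.003, 0, 0, 0, 1], [0, 0, 0.006, 0, 0, 0, 1], [0, 0, 0.009, 0, 0, 0, 1], [0, 0, 0.012, 0, 0, 0, 1], [0, 0, 0.015, 0, 0, 0, 1], [0, 0, 0.018, 0, 0, 0, 1], [0, 0, 0.02, 0, 0, 0, 1], [0, 0, 0.02, 0, 0, 0, 1], [0, 0, 0.02, 0, 0, 0, 1], [0, 0, 0.02, 0, 0, 0, 1]],
])

```text
time_s: 14.37
position: [0.6445, -0.0961, 0.0962]
tcp_rot: [[0.957, 0.29, 0.001], [0.29, -0.957, -0.0], [0.001, 0.001, -1.0]]
force: [-1.2, 0.3, 10.0]
opening: 0.012
grasp_force: 4.8
```

The middle lid is home. Now lift and move towards the short jar.

>>> carry_out([
  [[0, 0, -0.02, 0, 0, 0, 1], [0, 0, -0.06, 0, 0, 0, 1], [0, 0, -0.15, 0, 0, 0, 1], [0, 0, -0.25, 0, 0, 0, 1], [0, 0, -0.35, 0, 0, 0, 1], [0, 0, -0.45, 0, 0, 0, 1], [0, 0, -0.55, 0, 0, 0, 1], [0, 0, -0.65, 0, 0, 0, 1], [0, 0, -0.75, 0, 0, 0, 1], [0, 0, -0.85, 0, 0, 0, 1]],
])

```text
time_s: 15.2
position: [0.6431, -0.0957, 0.222]
tcp_rot: [[0.957, 0.29, -0.003], [0.29, -0.957, 0.001], [-0.003, -0.002, -1.0]]
force: [-0.0, 0.5, -0.1]
opening: 0.007
grasp_force: 0.0
```

>>> carry_out([
  [[-0.1, 0.01, 0, 0, 0, 0, 1], [-0.2, 0.02, 0, 0, 0, 0, 1], [-0.3, 0.03, 0, 0, 0, 0, 1], [-0.4, 0.04, 0, 0, 0, 0, 1], [-0.5, 0.05, 0, 0, 0, 0, 1], [-0.6, 0.06, 0, 0, 0, 0, 1], [-0.7, 0.07, 0, 0, 0, 0, 1], [-0.8, 0.08, 0, 0, 0, 0, 1], [-0.9, 0.09, 0, 0, 0, 0, 1], [-1, 0.1, 0, 0, 0, 0, 1]],
])

```text
time_s: 16.03
position: [0.5033, -0.1535, 0.2216]
tcp_rot: [[0.957, 0.29, -0.002], [0.29, -0.957, 0.001], [-0.002, -0.002, -1.0]]
force: [-0.8, -0.5, -0.5]
opening: 0.007
grasp_force: 0.0
```

>>> carry_out([
  [[-0.05, 0.01, 0, 0, 0, 0, 1], [-0.1, 0.02, 0, 0, 0, 0, 1], [-0.15, 0.03, 0, 0, 0, 0, 1], [-0.2, 0.04, 0, 0, 0, 0, 1], [-0.25, 0.05, 0, 0, 0, 0, 1], [-0.3, 0.06, 0, 0, 0, 0, 1], [-0.35, 0.07, 0, 0, 0, 0, 1], [-0.4, 0.07, 0, 0, 0, 0, 1], [-0.42, 0.07, 0, 0, 0, 0, 1], [-0.42, 0.07, 0, 0, 0, 0, 1]],
])

```text
time_s: 16.87
position: [0.4469, -0.1822, 0.2224]
tcp_rot: [[0.957, 0.289, -0.0], [0.289, -0.957, 0.0], [-0.0, -0.0, -1.0]]
force: [-0.6, -0.5, -0.6]
opening: 0.005
grasp_force: 0.0
```

Run:
```python
from h import *
wrist("w2",np.array([.4463,-.1812,.08]),.082)
```

```text
w2 [314.5 186.8] [ 291  164   48   46 1718] -> [ 0.4479 -0.1805  0.082 ]
  size mm [45.17874226 43.29629467] delta tool/0.15 [ 0.01  -0.009  0.936]
```

>>> carry_out([
  [[0, 0, 0.1, 0, 0, 0, 1], [0, 0, 0.2, 0, 0, 0, 1], [0, 0, 0.3, 0, 0, 0, 1], [0, 0, 0.4, 0, 0, 0, 1], [0, 0, 0.5, 0, 0, 0, 1], [0, 0, 0.6, 0, 0, 0, 1], [0, 0, 0.7, 0, 0, 0, 1], [0, 0, 0.8, 0, 0, 0, 1], [0, 0, 0.86, 0, 0, 0, 1], [0, 0, 0.86, 0, 0, 0, 1]],
])

```text
time_s: 17.75
position: [0.4471, -0.1815, 0.0918]
tcp_rot: [[0.957, 0.29, -0.003], [0.29, -0.957, 0.002], [-0.002, -0.003, -1.0]]
force: [-0.2, -0.4, -0.4]
opening: 0.005
grasp_force: 0.0
```

>>> carry_out([
  [[0, 0, 0.01, 0, 0, 0, 1], [0, 0, 0.02, 0, 0, 0, 1], [0, 0, 0.04, 0, 0, 0, 1], [0, 0, 0.05, 0, 0, 0, 1], [0, 0, 0.06, 0, 0, 0, 1], [0, 0, 0.07, 0, 0, 0, 1], [0, 0, 0.08, 0, 0, 0, 1], [0, 0, 0.09, 0, 0, 0, 1], [0, 0, 0.1, 0, 0, 0, 1], [0, 0, 0.11, 0, 0, 0, 1]],
])

```text
time_s: 18.58
position: [0.4479, -0.1822, 0.077]
tcp_rot: [[0.957, 0.29, 0.0], [0.29, -0.957, -0.0], [0.0, 0.0, -1.0]]
force: [-0.1, 0.7, 2.7]
opening: 0.008
grasp_force: 1.6
```

Target is z≈0.0713, about 5.7 mm lower.

>>> carry_out([
  [[0, 0, 0.005, 0, 0, 0, 1], [0, 0, 0.01, 0, 0, 0, 1], [0, 0, 0.015, 0, 0, 0, 1], [0, 0, 0.02, 0, 0, 0, 1], [0, 0, 0.025, 0, 0, 0, 1], [0, 0, 0.03, 0, 0, 0, 1], [0, 0, 0.034, 0, 0, 0, 1], [0, 0, 0.036, 0, 0, 0, 1], [0, 0, 0.036, 0, 0, 0, 1], [0, 0, 0.036, 0, 0, 0, 1]],
])

```text
time_s: 19.42
position: [0.4479, -0.1822, 0.0719]
tcp_rot: [[0.957, 0.29, 0.0], [0.29, -0.957, -0.0], [0.0, 0.0, -1.0]]
force: [-0.9, 0.5, 7.7]
opening: 0.002
grasp_force: 3.6
```

>>> carry_out([
  [[0, 0, 0.003, 0, 0, 0, 1], [0, 0, 0.006, 0, 0, 0, 1], [0, 0, 0.008, 0, 0, 0, 1], [0, 0, 0.008, 0, 0, 0, 1], [0, 0, 0.008, 0, 0, 0, 1], [0, 0, 0.008, 0, 0, 0, 1], [0, 0, 0.008, 0, 0, 0, 1], [0, 0, 0.008, 0, 0, 0, 1], [0, 0, 0.008, 0, 0, 0, 1], [0, 0, 0.008, 0, 0, 0, 1]],
])

```text
time_s: 20.25
position: [0.4479, -0.1822, 0.071]
tcp_rot: [[0.957, 0.29, 0.001], [0.29, -0.957, -0.001], [0.0, 0.001, -1.0]]
force: [-0.8, 0.4, 8.5]
opening: 0.004
grasp_force: 4.9
```

>>> carry_out([
  [[0, 0, -0.02, 0, 0, 0, 1], [0, 0, -0.06, 0, 0, 0, 1], [0, 0, -0.15, 0, 0, 0, 1], [0, 0, -0.25, 0, 0, 0, 1], [0, 0, -0.35, 0, 0, 0, 1], [0, 0, -0.45, 0, 0, 0, 1], [0, 0, -0.55, 0, 0, 0, 1], [0, 0, -0.65, 0, 0, 0, 1], [0, 0, -0.75, 0, 0, 0, 1], [0, 0, -0.8, 0, 0, 0, 1]],
])

```text
time_s: 21.08
position: [0.448, -0.1823, 0.1917]
tcp_rot: [[0.957, 0.29, 0.001], [0.29, -0.957, -0.001], [0.001, 0.001, -1.0]]
force: [0.0, 0.4, -0.6]
opening: 0.005
grasp_force: 0.0
```

Run:
```python
from h import *
from rig import capture
im=capture("side");cv2.imwrite("pics/side1.png",cv2.resize(im[110:310,180:440,::-1],None,fx=3,fy=3))
```

```text
(no output)
```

View pics/side1.png

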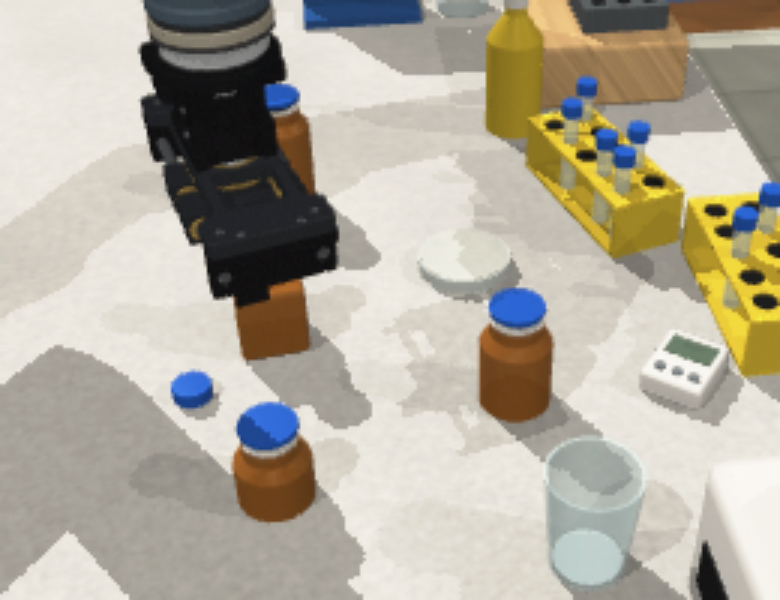

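The side view crop shows the middle jar's lid at (517,308), the short jar's at (268,427) and the tall jar's at (282,97). All three are low, all jars are upright, and the arm is clear. I'm handing in.

```bash
python3 -c "
from rig import job
print(job.hand_in())"
```

```text
the job is handed in; nothing more can be done
None
```

I pressed the tall, middle and short lids home in that order, with steady readings of about 10 N or less, kept clear of the square jar and handed the job in; the hand-in returned no verdict.

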